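Open the child-safe medicine box by its concealed catch

TASK

The white medicine box with the green cross is kept shut by a concealed catch: a push plate that lies flush somewhere in the grey strip beside the lid. Feel gently along the strip with closed fingertips until you find the place that gives, press it right in so that the lid springs half open, then push the lid over backwards with the fingers until it stays fully open by itself. Only touch, press and push: do not drag, tilt or lift the box, and leave the bottles in it and everything round it where they are.

Things in the scene. Friction and masses are not known exactly. Their poses are not given: they have to be found in the camera images.
- medicine_box: white plastic box, 190 (x) x 260 (y) x 90 mm (z), 2.2 to 3 kg, loose on rubber feet. Origin: centre of its underside; z up, x from the strip side to the hinge side, y along strip and hinge. Its flat top is at z = 90 mm: the strip panel takes x -95 to -34 mm, the lid (250 mm long in y) x -33 to +90 mm, hinged at x = +90 mm, z = 90 mm. No wall or content stands above 90 mm
- strip_middle (a point): middle of the surface of the grey inlay in the strip panel (box frame x = -62, y = 0, z = 89 mm), axes as the box. The inlay is 46 mm (x) by 116 mm (y), 1 mm below the panel round it. Part of it is the push plate, 44 mm (x) by 50 mm (y), flush, a hair lighter grey, with a 1 mm seam at each end; its centre is somewhere between y = -32 and +32 mm from here; the rest is rigid
- catch (a joint): how far the push plate is pressed straight down, m: 0 flush, 0.006 at its stop. Spring: 2.5 N to start, 5.5 N at the stop; it comes back when let go. The lid is let go at about 0.004. A fingertip that overlaps the rigid inlay beside the plate cannot press it
- lid (a joint): opening angle of the lid, rad: 0 shut (latched), about 1.13 where a sprung pin lifts it once it is let go (in one to two seconds), 1.57 upright, 1.85 leaning back on its stop. Below 1.57 it sinks back to the pin; beyond, it falls gently to the stop (in up to two seconds) and stays
- lid_edge (a point): middle of the lid's free edge, on its outer face, 122 mm from the hinge line; the lid is 8 mm thick and moves easily. Shut, the edge lies beside the strip; half open it is about 200 mm, upright 212 mm above the worktop
- orange_pills: orange pill bottle with white cap, 38 mm across, 66 mm high, standing in the box; origin at the centre of its underside
- white_pills: white pill bottle with white cap, 42 mm across, 69 mm high, standing in the box; origin at the centre of its underside
- organiser: teal seven-day pill organiser lying beside the strip, 37 x 156 x 23 mm, long along its y; origin at the centre of its underside
- purple_pills: white pill bottle with dark red cap, 46 mm across, 84 mm high, standing beyond the organiser; origin at the centre of its underside
- tall_pills: white pill bottle with white cap, 53 mm across, 98 mm high; origin at the centre of its underside
- mug: red mug, 82 mm across, 85 mm high; origin at the centre of its underside
- syrup_bottle: orange bottle with black cap, 55 mm across, 137 mm high; origin at the centre of its underside
- keys: bunch of keys lying on the worktop, 84 x 118 x 8 mm; origin at the centre of its underside

How it is judged:
On the way, in this order (a step that is already met when the one before it is completed fails the run):
1. the push plate is pressed in by the fingers, while the lid is still shut (value of joint catch above 0.003 m and contact force between the fingers and medicine_box above 0.5 N), for 0.03 s.
2. the lid has sprung half open (value of joint lid above 0.9 rad), for 0.1 s.
At the end, for the whole second after the job is handed in: The lid leans back fully open (over 1.70 of 1.85 rad) and at rest, the push plate has sprung back (under 1.5 mm), the box stands level within 30 mm of where it stood, and both bottles still stand upright in it (value of joint lid above 1.7 rad and velocity of joint lid below 0.1 rad/s and value of joint catch below 0.0015 m and distance of medicine_box from where it was at the start of the episode below 0.03 m and angle between medicine_box's own z axis and vertical below 0.05 rad and linear speed of medicine_box below 0.02 m/s and z of each of orange_pills, white_pills in the frame of medicine_box below 0.02 m and angle between each of orange_pills, white_pills's own z axis and vertical below 0.2 rad); the robot touches nothing.
It fails at once if the box is dragged more than 40 mm, lifted or tilted (distance of medicine_box from where it was at the start of the episode above 0.04 m or height (world z) of medicine_box above 0.012 m or angle between medicine_box's own z axis and vertical above 0.12 rad).
It fails at once if the box is pressed or struck with more than 60 N (contact force between any of the fingers, the arm and medicine_box above 60 N).
It fails at once if a bottle in the box is lifted more than 12 mm (z of any of orange_pills, white_pills in the frame of medicine_box above 0.02 m).
It fails at once if a thing beside the box is shifted more than 25 mm or lifted more than 12 mm (distance of any of organiser, purple_pills, tall_pills, mug, syrup_bottle, keys from where it was at the start of the episode above 0.025 m or height (world z) of any of organiser, purple_pills, tall_pills, mug, syrup_bottle, keys above 0.012 m).
It also fails if it takes over 58 s, if anything falls off the work surface, if the arm or the gripper's body presses on something with over 40 N, if the wrist force passes 120 N, or if a joint passes its speed limit or range.

ROBOT

A 7-joint arm with a two-finger parallel gripper is mounted at the origin on a cart in front of the work surface, level with it; the furniture and walls round the work are solid. World frame = base frame: x ahead of the robot, y to its left, z up, the work surface at z = 0. Lengths are in m, angles in rad, forces in N, time in s.
With the tool pointing down it reaches from about 0.35 to 0.9 m from the base axis. Payload 8.1 kg.
Tool frame: the origin (TCP) lies midway between the tips of the shut fingers; the grasp point (between the pads) lies arm.tcp_to_grasp behind it (arm.tcp_to_grasp is the distance from the TCP to the grasp point, in m); z points along the fingers, y is the line along which they close (so a half turn about z gives the same grasp; the last joint's range is limited). The gripper opens to 92 mm and grips with 3 to 60 N. Pads are 19 mm wide; open, the fingers measure 130 mm over their backs; the gripper's body (75 mm by 190 mm) begins 47 mm behind the grasp point.
Start: joints at [1.206, 0.434, 0.025, 1.573, -0.012, 1.134, -0.075], TCP at [0.162, -0.604, 0.227] pointing down, gripper open.
Joint ranges: [-2.62, 2.62], [-0.44, 2.09], [-1.27, 1.32], [0.08, 2.57], [-1.32, 4.46], [0.12, 2], [-2.74, 2.74]. Speed limits (rad/s): [2.22, 2.22, 3.01, 3.01, 3.14, 3.14, 3.14].

INTERFACE

Orientations are given as a rotation vector (axis times angle).
In Python, from cell import observe, get_image, arm gives the robot as it stands. The module is installed in compiled form; this text tells all that it offers.
- The arm moves only by the tool drive_tool, never from a script. Its argument "steps" is a list of rows, each a list of 5 numbers: the closure, from 0 (fully open) to 1 (shut), then the shift along the world's x, y, z in mm, then the turn about the world's z in rad. In form: [[hand, x, y, z, roll], ...]. A call has 1 to 20 rows; each row shifts and turns the commanded pose from where the row before left it; what a row does not reach is not made up. A row lasts 1/12 s, in which the tool goes at most 41.7 mm and 7.16 degrees, less where a joint would pass 70% of its speed; a pose out of reach is approached as far as the arm can. A call with a gripper value outside its range is refused whole. The fingers move at their own pace and stop on an object; "grip_force" is the grip in N (left out, the last holds). Time passes only in rows, so rows that do not move let the fingers close. It gives the time, the measured TCP pose, the force, the opening and the grip force at its end, in the units of the state.
- observe(): the state, without advancing time (a new reading comes with each control period).
- get_image(name): name is "scene" or "side" or "wrist"; returns a dict with "image" (384x512x3 uint8, red, green, blue), "vfov" (degrees; the focal length in pixels is half the picture's height over the tangent of half this angle, whatever the lens; pixels are square), "cx", "cy" (the principal point, pixels), "xyz" and "attitude" of the camera in the world. Camera axes: x right, y down, z forward; pixel columns grow to the right and rows downward; lengths in m; the calibration is good to about 2 mm. A picture is of the moment at which its call begins. There is no depth.
- arm.sign_off(): hands the job in; it is judged then, once.
The state is a dict: "clock": time; "joints": joint angles; "dq": joint speeds; "joint_efforts": joint torques, N m; "position": TCP position; "ee_rot": TCP orientation; "force": force on the tool from outside, world axes, zero at the start; "ft_torque": the same for the moment, N m; "width": opening from 0.0 (shut) to 1.0 (fully open); "gripper_force": force on a finger pad.
Only numpy, scipy, OpenCV 4.12 (cv2) and the standard library are available. Lean on these libraries where they do the work, as an engineer would, in place of code of your own. Each camera call takes 0.05 s, during which the arm holds its last target. There are 200 camera calls.

## Working session

There is one attempt and no reset: what is moved stays moved. The work goes in short steps, Python scripts to look and compute and a tool call to move; the robot and the scene stay as the last step left them, time stands still between calls to the robot, and variables do not carry over. Pictures are saved under pics/ and viewed, at most 10 in all, crops included, and the job is handed in when it is done.

Besides the shell and the picture viewer there is one more tool, called after ">>>" by a JSON object that holds its "op" and its "data". drive_tool: Moves the arm, as the interface text tells. Its arguments: {"type":"object","properties":{"steps":{"type":"array"},"grip_force":{"type":"number"}},"required":["steps"]}

```bash
mkdir -p pics; cat > h.py <<'E'
import numpy as np, cv2
from scipy.spatial.transform import Rotation as R
from cell import observe, get_image, arm
def rot(a):
    a=np.array(a,float)
    if a.shape==(3,3): return a
    return R.from_rotvec(a).as_matrix() if a.size==3 else R.from_quat(a).as_matrix()
def snap(n,f):
    c=get_image(n); cv2.imwrite(f'pics/{f}.png',c['image'][:,:,::-1]); np.save(f'pics/{f}.npy',c,allow_pickle=True); return c
def load(f): return np.load(f'pics/{f}.npy',allow_pickle=True).item()
def cast(c,u,v,z):
    f=c['image'].shape[0]/2/np.tan(np.radians(c['vfov'])/2)
    d=rot(c['attitude'])@np.array([(u-c['cx'])/f,(v-c['cy'])/f,1]); p=np.array(c['xyz']); return p+d*(z-p[2])/d[2]
def proj(c,p):
    f=c['image'].shape[0]/2/np.tan(np.radians(c['vfov'])/2)
    q=rot(c['attitude']).T@(np.array(p)-c['xyz']); return np.array([c['cx']+f*q[0]/q[2],c['cy']+f*q[1]/q[2]])
E
python3 - <<'E'
from h import *
for n in ('scene','side'):
    c=snap(n,n+'0'); print(n,c['vfov'],c['cx'],c['cy'],c['xyz'],c['attitude'])
o=observe(); print(o, arm.tcp_to_grasp)
a,b=load('scene0')['image'],load('side0')['image']
cv2.imwrite('pics/both.png',np.hstack([a,b])[:,:,::-1]) 
E
```

```text
scene 56.19978464911213 255.6052748379386 191.13153003523144 [0.07589282 0.4853636  0.83669262] [-0.85710141  2.62177623 -0.97075457]
side 56.88431350409364 253.7705698216798 193.6765388538035 [ 0.35127538 -1.05762576  0.52424268] [-1.98310728  0.12677916 -0.05039938]
{'clock': 0.1, 'joints': array([ 1.20641505,  0.43513497,  0.02495059,  1.57400683, -0.01159945,
        1.13404027, -0.07510492]), 'dq': array([-0.00076   , -0.00260568,  0.00127755, -0.00221048,  0.00020865,
        0.00061406,  0.00101574]), 'joint_efforts': array([ 3.34122655e-03, -6.69117665e+01,  9.88096744e-01, -3.15141428e+01,
       -6.05483260e-02,  3.75194033e-02,  7.57774728e-05]), 'position': array([ 0.16158822, -0.60325784,  0.22603432]), 'ee_rot': array([-3.11333124e+00, -4.09764853e-01,  4.84040137e-04]), 'force': array([-0.06101014,  1.0466881 ,  0.71015394]), 'ft_torque': array([ 0.00718769, -0.00309886,  0.0365701 ]), 'gripper_force': 0.0, 'width': 0.9977242457003492} 0.0188
```

View pics/scene0.png

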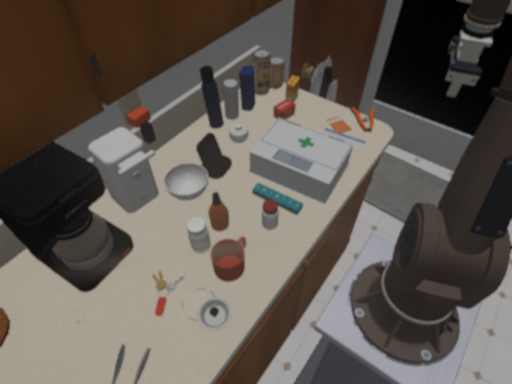

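View pics/side0.png

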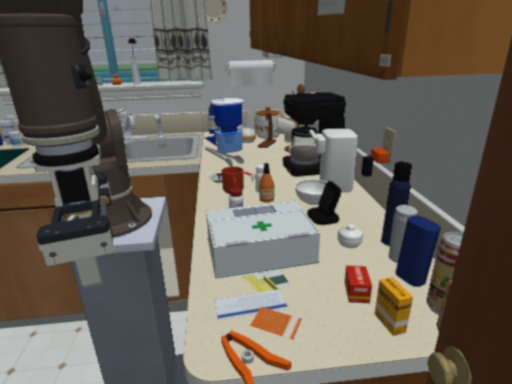

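The scene picture shows the box at about (300,155) with the grey inlay near (293,160). The organiser is at (277,198), the red-capped bottle at (270,212) and the mug at (228,260). The side view shows the box at (262,235), with the hinge side towards that camera.

```bash
python3 - <<'E'
from h import *
c=load('scene0'); im=c['image'][105:225,235:365]
im=cv2.resize(im,None,fx=6,fy=5,interpolation=cv2.INTER_CUBIC)[:,:,::-1].copy()
im=cv2.resize(c['image'][105:215,240:360],None,fx=5,fy=5,interpolation=cv2.INTER_CUBIC)[:,:,::-1]
cv2.imwrite('pics/crop0.png',im)
for u,v in [(300,142),(306,142)]: print(cast(c,u,v,.09))
g=c['image'].astype(int); m=(g[:,:,1]-g[:,:,0]>30)
m[:, :285]=0; m[:,330:]=0
ys,xs=np.nonzero(m); print('cross',xs.mean(),ys.mean(),cast(c,xs.mean(),ys.mean(),.09))
E
```

```text
[ 0.46313098 -0.27465164  0.09      ]
[ 0.44811481 -0.28562542  0.09      ]
cross 296.3410138248848 183.68663594470047 [ 0.38010286 -0.12048423  0.09      ]
```

View pics/crop0.png

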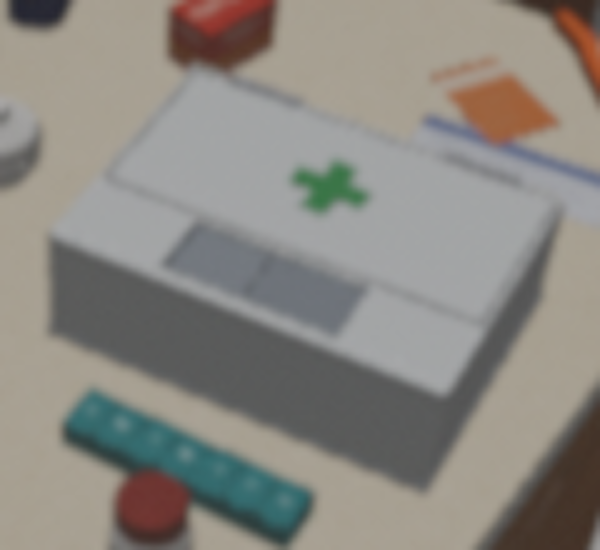

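```bash
cat > geo.py <<'E'
from h import *
def fit(c,pts,off):
    W=np.array([cast(c,off[0]+(x+.5)/5-.5,off[1]+(y+.5)/5-.5,.09)[:2] for x,y in pts])
    return W
E
python3 - <<'E'
from geo import *
c=load('scene0'); off=(240,105)
top=[(50,235),(448,393),(560,207),(195,68)]
loc=np.array([[-95,130],[-95,-130],[95,-130],[95,130]])/1000
W=fit(c,top,off); print(W.round(4)); print(np.linalg.norm(np.diff(W[[0,1,2,3,0]],axis=0),axis=1))
z=W@[1,1j]; l=loc@[1,1j]
A=np.c_[l,np.ones(4)]; 
a=np.vdot(l-l.mean(),z-z.mean()); th=np.angle(a); t=z.mean()-np.exp(1j*th)*l.mean()
print('box',t,th, np.abs(z-np.exp(1j*th)*l-t))
def tobox(p): 
    q=((p@[1,1j])-t)*np.exp(-1j*th); return np.c_[q.real,q.imag].round(4)
print('inlay',tobox(fit(c,[(163,262),(197,222),(370,288),(337,335)],off)))
print('seam',tobox(fit(c,[(267,265),(245,297)],off)))
# intensity profile along inlay lines
f=c['image'].astype(float).mean(2)
for bx in(-.075,-.062,-.05):
    r=[]
    for y in np.arange(.062,-.063,-.004):
        w=t+np.exp(1j*th)*(bx+1j*y); u=proj(c,[w.real,w.imag,.089]); r.append(int(cv2.getRectSubPix(f.astype(np.float32),(1,1),tuple(map(float,u)))[0,0]))
    print(bx,r)
w=t+np.exp(1j*th)*(-.062); print('strip mid',w,'ydir',np.exp(1j*th)*1j)
E
```

```text
[[ 0.5633 -0.1478]
 [ 0.3071 -0.1761]
 [ 0.3258 -0.3524]
 [ 0.5824 -0.3334]]
[0.25777028 0.1772164  0.25728834 0.18662708]
box (0.4446308671904578-0.252415911469575j) -1.4748089112399 [0.00287671 0.00588877 0.00722969 0.00134745]
inlay [[-0.0784  0.058 ]
 [-0.0373  0.0572]
 [-0.0356 -0.0573]
 [-0.0801 -0.0571]]
seam [[-0.0491  0.0036]
 [-0.0797  0.0025]]
-0.075 [153, 127, 112, 120, 121, 123, 122, 123, 122, 123, 123, 123, 121, 121, 115, 113, 116, 117, 117, 118, 117, 118, 119, 118, 118, 118, 119, 119, 118, 124, 147, 162]
-0.062 [151, 126, 114, 119, 120, 120, 121, 120, 120, 120, 120, 120, 121, 118, 114, 114, 115, 115, 115, 115, 115, 115, 116, 115, 115, 115, 115, 115, 115, 122, 147, 162]
-0.05 [151, 124, 110, 118, 120, 120, 120, 120, 120, 120, 120, 121, 120, 118, 109, 110, 114, 115, 115, 115, 115, 115, 115, 115, 115, 115, 115, 115, 115, 125, 150, 163]
strip mid (0.4386887818941187-0.1907013133397076j) ydir (0.995396744030119+0.09584008542482449j)
```

The lighter side of the inlay, from the seam at y≈+4 to about +54 mm, looks like the plate. That puts its centre near world (0.468, -0.192). I'm moving above it now, fingers shut and the closing line along the strip.

>>> {"op": "drive_tool", "data": {"steps": [[1,20,27,0,0.094],[1,20,27,0,0.094],[1,20,27,0,0.094],[1,20,27,0,0.094],[1,20,27,0,0.094],[1,20,27,0,0.094],[1,20,27,0,0.094],[1,20,27,0,0.094],[1,20,27,0,0.094],[1,20,27,0,0.094],[1,20,27,-10,0.094],[1,20,27,-10,0.094],[1,20,27,-10,0.094],[1,20,27,-10,0.094],[1,20,27,-10,0.094],[1,0,0,0,0],[1,0,0,0,0]], "grip_force": 10}}

```text
clock: 1.52
position: [0.4622, -0.1967, 0.176]
ee_rot: [-2.101, -2.333, -0.0]
force: [0.9, -0.8, 0.3]
width: 0.004
gripper_force: 0.0
```

```bash
python3 - <<'E'
from h import *
c=snap('wrist','wrist1'); snap('scene','scene1')
o=observe(); print(o['position'],o['force'],o['joints']); T=rot(o['ee_rot']); print('tool y',T[:,1], 'cam',c['xyz'])
for p in [(.4622,-.1967,.176),(.468,-.192,.09)]: print(proj(c,p))
E
```

```text
[ 0.46114684 -0.19947646  0.17656127] [ 0.99744731 -0.05282561  0.04337884] [ 0.66608661  0.33249063 -0.46116966  1.90230221  0.18035022  0.94796347
  0.22021543]
tool y [ 9.95071581e-01  9.91550526e-02 -9.07953164e-04] cam [ 0.45620536 -0.12603733  0.33329427]
[253.14093299 234.98655447]
[260.58238485 192.72864742]
```

View pics/wrist1.png

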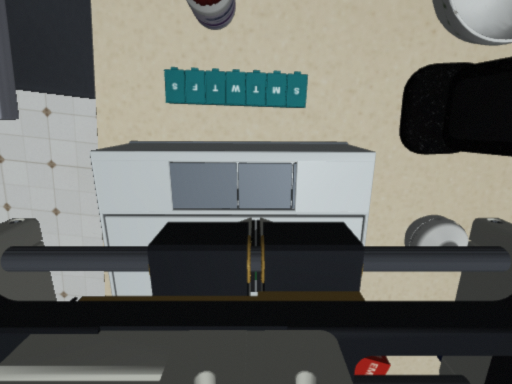

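The wrist view shows the inlay at u 171–297, v 162–210. Seams at u≈238 and 293 put the plate on the right, centred about (266,186).

```bash
python3 - <<'E'
from h import *
c=load('wrist1'); g=c['image'].mean(2)
print(g[180:195,225:305].mean(0).round(0).astype(int).tolist())
print(g[155:218,255:280].mean(1).round(0).astype(int).tolist())
for p in [(238,186),(293.5,186),(266,186),(171.5,186),(266,162),(266,210)]: print(p,cast(c,*p,.089).round(4))
for p in [(95,153),(371,153)]: print(p,cast(c,*p,.09).round(4))
E
```

```text
[120, 120, 120, 121, 121, 121, 121, 121, 121, 121, 121, 119, 107, 103, 122, 128, 129, 129, 129, 129, 129, 130, 130, 130, 130, 130, 131, 131, 131, 132, 132, 132, 132, 132, 132, 133, 133, 133, 133, 133, 133, 134, 134, 134, 134, 135, 135, 135, 135, 135, 135, 136, 136, 136, 137, 137, 137, 137, 137, 137, 137, 137, 138, 138, 137, 130, 105, 106, 116, 127, 131, 172, 203, 205, 204, 204, 204, 204, 204, 204]
[193, 194, 194, 195, 195, 195, 185, 159, 109, 127, 135, 136, 136, 135, 135, 135, 135, 135, 135, 135, 135, 135, 135, 135, 135, 135, 135, 135, 134, 134, 134, 134, 134, 134, 134, 134, 134, 133, 133, 133, 133, 133, 133, 133, 133, 133, 133, 132, 132, 132, 132, 132, 129, 85, 75, 136, 180, 188, 184, 129, 84, 102, 144]
(238, 186) [ 0.4464 -0.188   0.089 ]
(293.5, 186) [ 0.4979 -0.1826  0.089 ]
(266, 186) [ 0.4724 -0.1853  0.089 ]
(171.5, 186) [ 0.3846 -0.1945  0.089 ]
(266, 162) [ 0.4698 -0.1629  0.089 ]
(266, 210) [ 0.4751 -0.2088  0.089 ]
(95, 153) [ 0.3157 -0.1708  0.09  ]
(371, 153) [ 0.5627 -0.1447  0.09  ]
```

>>> {"op": "drive_tool", "data": {"steps": [[1,5,5,-20,0],[1,4,5,-20,0],[1,0,0,-15,0],[1,0,0,-10,0],[1,0,0,-5,0],[1,0,0,0,0],[1,0,0,0,0],[1,0,0,0,0]]}}

```text
clock: 2.28
position: [0.4712, -0.1893, 0.1076]
ee_rot: [2.107, 2.329, 0.001]
force: [-0.0, 0.5, 0.3]
width: 0.008
gripper_force: 0.0
```

```bash
python3 - <<'E'
from h import *
P=[]
for i in range(6):
    c=get_image('wrist'); o=observe(); P.append(np.r_[o['position'],o['force']])
P=np.array(P); print(P.mean(0).round(4),P.std(0).round(4)); snap('side','side2')
E
```

```text
[ 0.4711 -0.189   0.1074 -0.2639  0.0825 -0.1579] [1.000e-04 1.000e-04 2.000e-04 4.867e-01 3.891e-01 3.807e-01]
```

>>> {"op": "drive_tool", "data": {"steps": [[1,0,0,-6,0],[1,0,0,-5,0],[1,0,0,-2,0],[1,0,0,-2,0],[1,0,0,-1,0],[1,0,0,-1,0],[1,0,0,0,0],[1,0,0,0,0]]}}

```text
clock: 3.3
position: [0.4708, -0.1887, 0.0898]
ee_rot: [2.106, 2.331, 0.0]
force: [-0.3, -0.7, 0.2]
width: 0.001
gripper_force: 0.0
```

>>> {"op": "drive_tool", "data": {"steps": [[1,0,0,-1,0],[1,0,0,-1,0],[1,0,0,0,0],[1,0,0,0,0]]}}

```text
clock: 3.63
position: [0.4709, -0.1888, 0.0879]
ee_rot: [2.106, 2.33, 0.0]
force: [-0.2, 0.2, 2.2]
width: 0.001
gripper_force: 1.2
```

Contact is about 2 N, just at the plate's preload, so I'm pressing on gently to see whether it gives.

>>> {"op": "drive_tool", "data": {"steps": [[1,0,0,-1,0],[1,0,0,-1,0],[1,0,0,0,0],[1,0,0,0,0]]}}

```text
clock: 3.97
position: [0.471, -0.1888, 0.0858]
ee_rot: [2.106, 2.33, 0.0]
force: [0.5, -0.1, 2.7]
width: 0.006
gripper_force: 1.4
```

It gives: 2 mm more travel at only 2.7 N. This is the plate, so I'm pressing it in.

>>> {"op": "drive_tool", "data": {"steps": [[1,0,0,-1,0],[1,0,0,-1,0],[1,0,0,-1,0],[1,0,0,0,0],[1,0,0,0,0],[1,0,0,0,0]]}}

```text
clock: 4.47
position: [0.471, -0.1888, 0.0832]
ee_rot: [2.106, 2.33, 0.0]
force: [-1.9, 1.2, 9.5]
width: 0.007
gripper_force: 5.3
```

>>> {"op": "drive_tool", "data": {"steps": [[1,0,0,0,0],[1,0,0,0,0],[1,0,0,0,0],[1,0,0,0,0],[1,0,0,0,0],[1,0,0,0,0],[1,0,0,0,0],[1,0,0,0,0],[1,0,0,0,0],[1,0,0,0,0],[1,0,0,0,0],[1,0,0,0,0],[1,0,0,0,0],[1,0,0,0,0],[1,0,0,0,0],[1,0,0,0,0]]}}

```text
clock: 5.8
position: [0.471, -0.1888, 0.0832]
ee_rot: [2.106, 2.33, 0.0]
force: [-1.9, 1.7, 10.3]
width: 0.005
gripper_force: 5.3
```

```bash
python3 - <<'E'
from h import *
a=snap('side','side3')['image']; b=snap('scene','scene3')['image']
im=np.hstack([a[120:320,150:400],b[80:280,200:400]]); cv2.imwrite('pics/s3.png',cv2.resize(im,None,fx=1.7,fy=1.7)[:,:,::-1])
print(observe()['force'],observe()['position'])
E
```

```text
[-1.38925342  0.47878034 11.41984134] [ 0.47095216 -0.18876675  0.08318666]
```

View pics/s3.png

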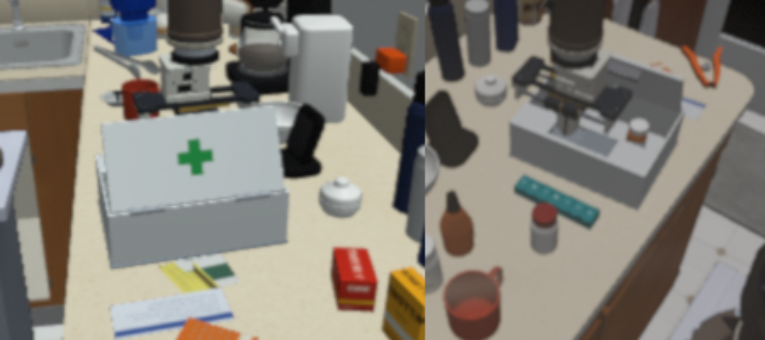

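The lid has sprung half open: the side view shows its outer face with the cross, and the scene view shows it standing with the bottles inside. I'll release the plate, rise to z≈0.178, then move mid-lid.

>>> {"op": "drive_tool", "data": {"steps": [[1,0,0,2,0],[1,0,0,3,0],[1,0,0,5,0],[1,0,0,15,0],[1,0,0,20,0],[1,-5,0,20,0],[1,-10,0,20,0],[1,-10,0,10,0],[1,0,-10,0,0],[1,1,-20,0,0],[1,2,-20,0,0],[1,1,-10,0,0],[1,0,0,0,0],[1,0,0,0,0]]}}

```text
clock: 7.07
position: [0.4494, -0.2485, 0.177]
ee_rot: [-2.107, -2.328, -0.0]
force: [-0.2, 0.6, 0.6]
width: 0.004
gripper_force: 0.0
```

>>> {"op": "drive_tool", "data": {"steps": [[1,1,-10,0,0],[1,0,-6,0,0],[1,0,-4,0,0],[1,1,-4,0,0],[1,0,-4,0,0],[1,0,-4,0,0],[1,1,-4,0,0],[1,0,-4,0,0],[1,0,-4,0,0],[1,1,-4,0,0],[1,0,-4,0,0],[1,0,-4,0,0]]}}

```text
clock: 8.07
position: [0.4538, -0.3052, 0.1777]
ee_rot: [2.106, 2.331, -0.0]
force: [-0.0, 0.1, 0.8]
width: 0.001
gripper_force: 0.2
```

>>> {"op": "drive_tool", "data": {"steps": [[1,1,-4,0,0],[1,0,-4,0,0],[1,0,-4,0,0],[1,1,-4,0,0],[1,0,-4,0,0],[1,0,-4,0,0],[1,1,-4,0,0],[1,0,-4,0,0],[1,0,-3,0,0],[1,0,0,0,0],[1,0,0,0,0],[1,0,0,0,0]]}}

```text
clock: 9.07
position: [0.4565, -0.3366, 0.1773]
ee_rot: [-2.101, -2.33, -0.003]
force: [-2.2, 10.7, 4.4]
width: 0.005
gripper_force: 5.3
```

```bash
python3 - <<'E'
from h import *
a=snap('side','side4')['image']; b=snap('scene','scene4')['image']
im=np.hstack([a[120:320,150:400],b[80:280,200:400]]); cv2.imwrite('pics/s4.png',cv2.resize(im,None,fx=1.7,fy=1.7)[:,:,::-1])
print(observe()['force'],observe()['position'])
E
```

```text
[-2.33062682 10.54623451  2.8730422 ] [ 0.45653248 -0.33653004  0.17736369]
```

View pics/s4.png

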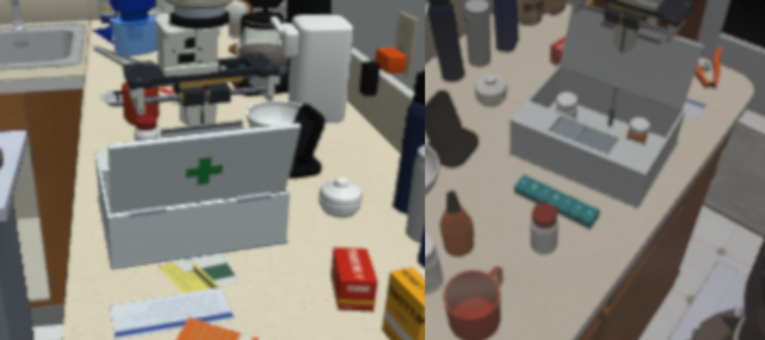

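The lid now leans back and the finger feels about 10 N, so it is on its stop. The box looks unmoved. I'm backing off.

>>> {"op": "drive_tool", "data": {"steps": [[1,0,3,0,0],[1,0,3,0,0],[1,0,6,0,0],[1,0,15,0,0],[1,0,25,5,0],[1,0,30,20,0],[1,0,20,25,0],[1,0,10,25,0],[1,0,0,20,0],[1,0,0,0,0],[1,0,0,0,0],[1,0,0,0,0],[1,0,0,0,0],[1,0,0,0,0],[1,0,0,0,0],[1,0,0,0,0],[1,0,0,0,0],[1,0,0,0,0],[1,0,0,0,0],[1,0,0,0,0]]}}

```text
clock: 10.83
position: [0.4567, -0.2277, 0.2727]
ee_rot: [2.107, 2.331, 0.0]
force: [0.1, 0.5, 0.6]
width: 0.006
gripper_force: 0.0
```

```bash
python3 - <<'E'
from h import *
a=snap('side','side5')['image']; b=snap('scene','scene5')['image']
im=np.hstack([a[120:320,150:400],b[80:280,200:400]]); cv2.imwrite('pics/s5.png',cv2.resize(im,None,fx=1.7,fy=1.7)[:,:,::-1])
print(observe()['force'],observe()['position'])
E
```

```text
[1.0075123  0.0300786  0.82136171] [ 0.45674954 -0.22773494  0.27275673]
```

View pics/s5.png

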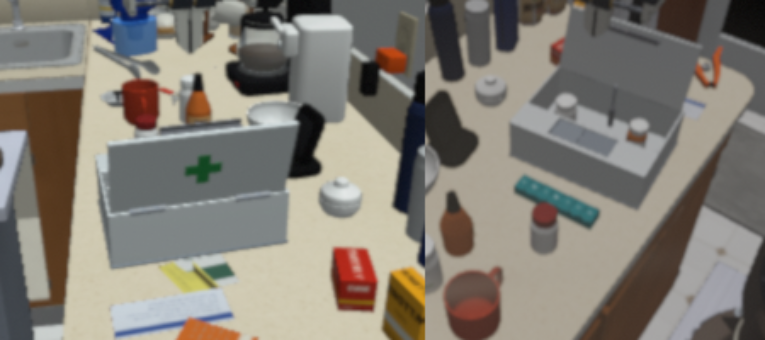

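The lid stays open by itself, both bottles are standing, and the box and its neighbours are in place. The only stable open position is the back stop, so I'm handing in.

```bash
python3 -c "
from cell import arm; print(arm.sign_off())"
```

```text
the job is handed in; nothing more can be done
None
```

The catch was found and pressed, the lid sprang half open and was pushed over to lean back on its stop, the arm was clear, and the job is handed in (no verdict was returned).

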